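# Move the flat battery pack from the sensor lamp to its charger

### The arm

A 7-joint arm with a two-finger parallel gripper is mounted at the origin on the work surface. World frame = base frame: x ahead of the robot, y to its left, z up, the work surface at z = 0. Lengths are in m, angles in degrees, forces in N, time in s.
With the tool pointing down it reaches from about 0.425 to 0.875 m from the base axis. Payload 4.7 kg.
Tool frame: the origin (TCP) lies between the finger pads; the fingertips stand 8 mm ahead of it and the grasp point (between the pads) lies 11 mm behind it (env.tip_extent is the distance from the TCP to the fingertips, in m); z points along the fingers, y is the line along which they close (so a half turn about z gives the same grasp; the last joint's range is limited). The gripper opens to 87 mm and grips with 3 to 60 N. Pads are 19 mm wide; open, the fingers measure 117 mm over their backs; the gripper's body (75 mm by 190 mm) begins 51 mm behind the grasp point.
Start: joints at [67.328, 18.392, -4.016, 83.108, 1.295, 78.541, -3.26], TCP at [0.259, -0.596, 0.231] pointing down, gripper open.
Joint ranges: [-163.93, 163.93], [-17.29, 119.83], [-79.2, 71.16], [3.27, 140.29], [-89.18, 269.18], [5.43, 117.66], [-154.24, 154.24]. Speed limits (degrees/s): [147.25, 147.25, 180, 180, 180, 180, 180].

### API

Orientations are given as [roll, pitch, yaw] about the fixed x, y, z axes, in that order (R = Rz(yaw) Ry(pitch) Rx(roll)).
In Python, from cell import sensors, vision, workorder, env gives the robot as it stands.
- The arm moves only by the tool drive_tool, never from a script. Its argument "moves" is a list of rows, each an object of numbers: "x", "y", "z": the shift along the tool's x, y, z in mm; "rx", "ry", "rz": the turn, a rotation vector about the tool's x, y, z in rad; "fingers": the closure, from -1 (fully open) to 1 (shut). In form: [{"x": .., "y": .., "z": .., "rx": .., "ry": .., "rz": .., "fingers": ..}, ...]. A call has 1 to 20 rows; each row is the pose to reach, as a shift and turn from the pose commanded when the call began, along the tool's axes at that moment; what a row does not reach only later rows make up. A row lasts 1/8 s, in which the tool goes at most 62.5 mm and 10.7 degrees, less where a joint would pass 70% of its speed; a pose out of reach is approached as far as the arm can. A call with a gripper value outside its range is refused whole. The fingers move at their own pace and stop on an object; "force" is the grip in N (left out, the last holds). Time passes only in rows, so rows that repeat a pose let the fingers close. It gives the time, the measured TCP pose, the force, the opening and the grip force at its end, in the units of the state.
- sensors.get_obs(): the state, without advancing time (a new reading comes with each control period).
- vision.read_camera(name): name is "side" or "top"; returns a dict with "image" (420x560x3 uint8, red, green, blue), "fx", "fy", "cx", "cy" (pixels), "R" (3x3) and "t" (3): a world point X has camera coordinates R X + t. Camera axes: x right, y down, z forward; pixel columns grow to the right and rows downward; lengths in m; the calibration is good to about 2 mm. A picture is of the moment at which its call begins. There is no depth.
- workorder.sign_off(): hands the job in; it is judged then, once.
The state is a dict: "time_s": time; "qpos": joint angles; "joint_velocities": joint speeds; "effort": joint torques, N m; "tool_pos": TCP position; "tool_rot": TCP orientation; "force": force on the tool from outside, world axes, zero at the start; "wrist_torque": the same for the moment, N m; "grip_width": finger opening in m; "grasp_force": force on a finger pad.
Only numpy, scipy, OpenCV 4.12 (cv2) and the standard library are available. Lean on these libraries where they do the work, as an engineer would, in place of code of your own. Each camera call takes 0.05 s, during which the arm holds its last target. There are 200 camera calls.

### The job

The sensor lamp's battery is flat: pinch the two orange tabs of its battery pack together to free the catches, draw the pack out of the lamp, and push it down into the charger until it is fully home and both tabs have sprung out again, so that the catches hold it. Do not force anything: squeeze the tabs, pull and press gently, and leave the other things on the cabinet where they are.

Things in the scene. Friction and masses are not known exactly. Their poses are not given: they have to be found in the camera images.
- pack: dark grey battery pack, about 0.25 kg, starts latched in the lamp. Origin under its centre, z up, x along its long side. Plug (lower part): z 0 to 38 mm, 50 (x) x 32 (y) mm, its lowest 6 mm 46 x 28 mm. Upper part: z 38 to 86 mm, 56 x 36 mm. An orange sprung tab on each y side. Fits the wells either way round (yaw or yaw + pi)
- pack_grip (a point): point on the pack's axis at mid-height of the tabs' buttons, 63 mm above its origin; pinch here, along the pack's y. 52 mm wide over both buttons at rest, 40 mm when both are fully in. With the pack latched it is 29 mm above the housing's deck
- tab_l_pad (a point): middle of the outer face of the orange button on the pack's +y side: 24 mm wide, z 49 to 77 mm on the pack, standing out to y = 26 mm. The tab's hook, z 7 to 25 mm on the pack, stands out to y = 22 mm at rest and is flush with the plug when the button is fully in; its sloped underside lets the pack also snap in when pushed down with 14 to 20 N
- tab_r_pad (a point): the same on the pack's -y side (y = -26 mm)
- tab_l (a joint): travel of the tab on the pack's +y side, m: 0 = sprung out, 0.006 = fully pressed in. Its spring takes 2.5 N at 0 and 7 N fully in; more than 25 N on a tab would break it
- tab_r (a joint): the same for the tab on the pack's -y side
- lamp: white sensor lamp, fixed: base 180 (x) x 110 (y) x 50 mm high, origin under its centre, z up, front to its -x; on it behind (x = +62 mm) stands a light tube 48 mm across, 199 mm high over the cabinet top
- lamp_well (a point): centre of the mouth of the lamp's battery well, axes as the lamp's, at deck level: 50 mm above the cabinet top, 42 mm in front of the base's centre. Well and sprung contacts are the same as the charger's. The latched pack's origin is 34 mm below this point, its x and y along the lamp's. In either well do not pull at the pack with over 15 N or press it with over 25 N
- charger: grey charger, 120 (x) x 100 (y) mm, deck 58 mm above the cabinet top; this point is the fixed one on the cabinet top under its centre, z up. It stands on soft rubber feet, so under a press its case sinks several mm: the depth of the pack in it must be felt, not reckoned from the hand's travel
- charger_well (a point): centre of the charger's empty well at deck level, 58 mm above the cabinet top, sinking with the case; axes as the charger's. Mouth 53 (x) x 35 (y) mm, widened 3 mm a side over its top 4 mm. Sprung contacts meet the pack 28 mm in and resist with 4 N, growing to 10 N at 34 mm, where the hooks pass under ledges on the long sides and then hold it; a firm stop follows at 12 to 13 N
- pen_stand: aluminium pen stand with four pens in it, 72 mm wide, 95 mm high (pens to 160 mm); origin under its centre; leave alone
- binder_clip: black plastic binder clip, 41 mm long, 23 mm high; origin under its centre; leave alone
- coaster: round wooden coaster, 94 mm across, 9 mm thick; origin under its centre; leave alone
- frog: fragile green ceramic frog ornament, 60 mm wide, 53 mm high; origin under its centre, z up; leave alone
- canister: stainless steel canister with a hinged lid, 92 mm wide, 125 mm high; origin under its centre; leave alone
- key_tray: dark wooden open key tray 120 x 90 x 22 mm; origin under its centre; leave alone
- seal_case: red name-seal case with a brass collar, 52 mm long, 19 mm high; origin under its centre; leave alone

How it is judged (in metres and radians):
On the way, in this order (a step that is already met when the one before it is completed fails the run):
1. both tabs are pinched in while the pack is still in the lamp's well (value of joint each of tab_l, tab_r above 0.004 m and z of pack in the frame of lamp_well below -0.02 m and horizontal distance between pack and lamp_well below 0.006 m), for 0.1 s.
2. the pack is drawn clear of the lamp (z of pack in the frame of lamp_well above 0.01 m and contact force between pack and lamp below 0.1 N), for 0.1 s.
At the end, for the whole second after the job is handed in: the pack is at rest, upright (within 0.08 rad) and lengthways (within 0.1 rad) in the charger's well, within 4 mm of its centre, with its origin at least 32 mm below the deck, and both tabs sprung out (less than 2 mm in), so that both catches hold it (z of pack in the frame of charger_well below -0.032 m and horizontal distance between pack and charger_well below 0.004 m and angle between the x axis of pack and the x axis of charger_well, either way round below 0.1 rad and angle between pack's own z axis and vertical below 0.08 rad and value of joint each of tab_l, tab_r below 0.002 m and linear speed of pack below 0.02 m/s); the robot touches nothing.
It fails at once if a tab is squeezed by the fingers with more than 25 N (contact force between the fingers and tab_l_c0 above 25 N or contact force between the fingers and tab_r_c0 above 25 N).
It fails at once if the pack is forced in the lamp: all their contact forces, the sprung contacts' own 10 N on catches and contacts included, add up to over 35 N (contact force between pack and lamp above 35 N).
It fails at once if the pack is forced in the charger: all their contact forces, the sprung contacts' own 10 N on catches and contacts included, add up to over 35 N (contact force between pack and charger above 35 N).
It fails at once if a bystander is moved by more than 15 mm (distance of any of pen_stand, binder_clip, coaster, frog, canister, key_tray, seal_case from where it was at the start of the episode above 0.015 m).
It fails at once if the frog or another upright thing is tipped (angle between any of frog, pen_stand, canister's own z axis and vertical above 0.3 rad).
It also fails if it takes over 58 s, if anything falls off the work surface, if the arm or the gripper's body presses on something with over 40 N, if the wrist force passes 120 N, or if a joint passes its speed limit or range.

## Working session

There is one attempt and no reset: what is moved stays moved. The work goes in short steps, Python scripts to look and compute and a tool call to move; the robot and the scene stay as the last step left them, time stands still between calls to the robot, and variables do not carry over. Pictures are saved under pics/ and viewed, at most 10 in all, crops included, and the job is handed in when it is done.

Besides the shell and the picture viewer there is one more tool, called after "Emit:" as name([rows], argument=value, ...), one row to a line, values as JSON. drive_tool: Moves the arm, as the interface text tells. Its arguments: {"type":"object","properties":{"moves":{"type":"array"},"force":{"type":"number"}},"required":["moves"]}

```bash
ls; mkdir -p pics; python3 - <<'E'
from cell import sensors, vision, workorder, env
import cv2
o=sensors.get_obs();print({k:o[k] for k in('time_s','tool_pos','tool_rot','force','grip_width')},env.tip_extent)
for n in('top','side'):
    c=vision.read_camera(n);cv2.imwrite(f'pics/{n}0.png',c['image'][:,:,::-1]);print(n,c['fx'],c['fy'],c['cx'],c['cy'],c['R'],c['t'])
E
```

```text
pics
{'time_s': 0.0, 'tool_pos': array([ 0.25872061, -0.59571111,  0.22944387]), 'tool_rot': array([-1.79891915e+02,  7.38944420e-03,  2.34826065e+01]), 'force': array([-0.23221564, -0.10238589,  0.05945092]), 'grip_width': 0.087137868840409} 0.008
top 479.2782304199316 479.2782304199316 277.3393081854038 211.8684980066086 [[ 0.00313391 -0.99997372  0.00653718]
 [-0.97737955 -0.0044454  -0.21144608]
 [ 0.21146959 -0.00572666 -0.9773678 ]] [0.00887385 0.57491764 1.10280159]
side 433.6885333205075 433.6885333205075 286.5799422117168 208.26573099012947 [[ 0.99373135 -0.1117835   0.00156681]
 [-0.08432187 -0.75865808 -0.64600908]
 [ 0.07340183  0.64182736 -0.76332811]] [-0.5555841   0.08280231  1.05470445]
```

View pics/top0.png

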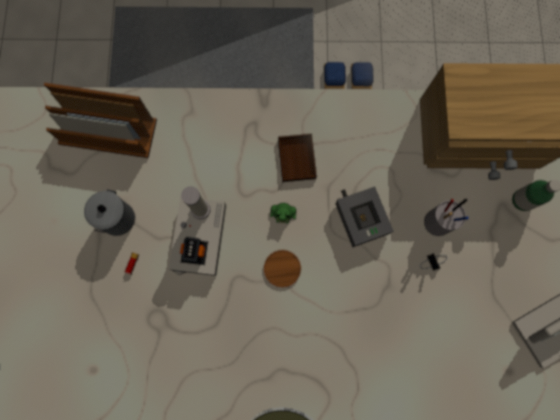

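View pics/side0.png

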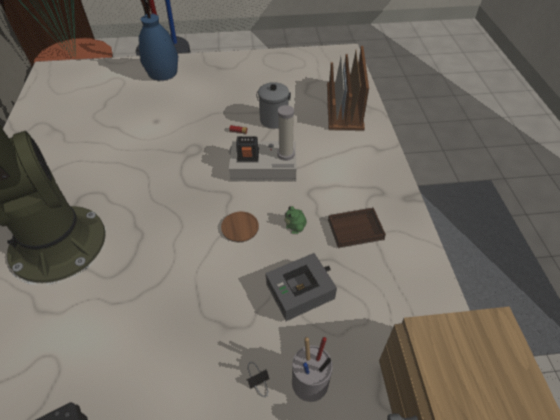

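The top view shows the lamp around (200,238) with the pack at (195,250), and the charger around (364,216). The side view has the pack at (247,150) and the charger at (301,285). I'll zoom in on both.

```bash
python3 - <<'E'
import cv2,numpy as np
t=cv2.imread('pics/top0.png');s=cv2.imread('pics/side0.png')
def crop(im,u,v):
    c=im[v:v+75,u:u+100];c=cv2.convertScaleAbs(c,alpha=1.6)
    c=cv2.resize(c,(400,300),interpolation=cv2.INTER_CUBIC)
    for k in range(0,100,10):cv2.line(c,(4*k,0),(4*k,4 if k%50 else 10),(0,255,0),1)
    for k in range(0,75,10):cv2.line(c,(0,4*k),(4 if k%50 else 10,4*k),(0,255,0),1)
    return c
m=np.vstack([np.hstack([crop(t,150,205),crop(t,315,180)]),np.hstack([crop(s,215,115),crop(s,250,250)])])
cv2.imwrite('pics/m0.png',m)
E
```

```text
(no output)
```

View pics/m0.png

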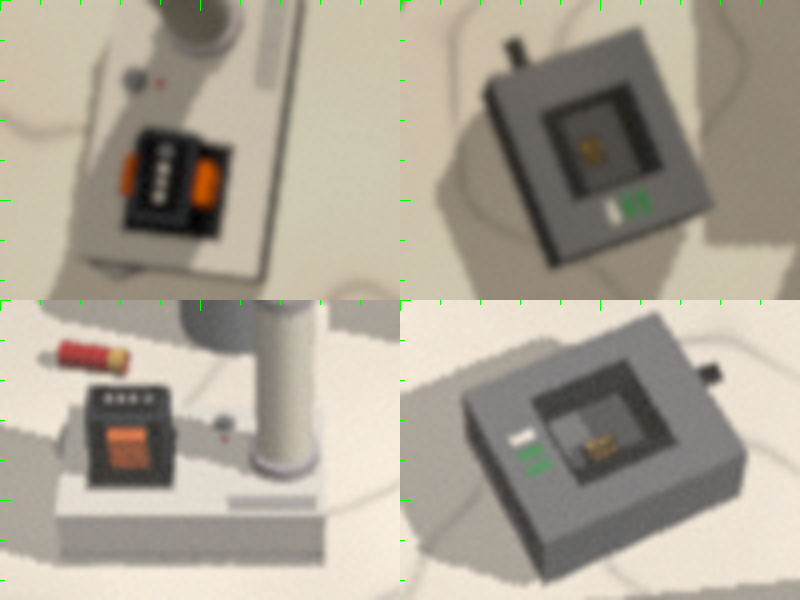

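```bash
cat > h.py <<'E'
import numpy as np,cv2
from scipy.optimize import least_squares
from cell import vision
def P(c,X):
    q=np.atleast_2d(X)@c['R'].T+c['t'];return np.c_[c['fx']*q[:,0]/q[:,2]+c['cx'],c['fy']*q[:,1]/q[:,2]+c['cy']]
def W(p,X):
    a=p[2];R=np.array([[np.cos(a),-np.sin(a),0],[np.sin(a),np.cos(a),0],[0,0,1]])
    return np.atleast_2d(X)@R.T+[p[0],p[1],0]
def fit(obs,p0):
    f=lambda p:np.concatenate([(P(c,W(p,x))-u).ravel() for c,x,u in obs])
    r=least_squares(f,p0,loss='soft_l1');return r.x,f(r.x).reshape(-1,2)
def box(lx,ly,z,cx=0,cy=0):
    return np.array([[cx+s*lx/2,cy+t*ly/2,z] for s,t in((1,1),(1,-1),(-1,-1),(-1,1))])
E
cat > f.py <<'E'
from h import *
T=vision.read_camera('top');S=vision.read_camera('side')
t=lambda ox,oy,*a:np.array([[ox+x/4,oy+y/4] for x,y in a])
# charger: x fwd(up in top), order (+,+)=far-left,(+,-)=far-right,(-,-),(-,+)
B=box(.12,.10,.058)
ch=[(T,B,t(215,180,(492,85),(640,28),(713,207),(556,260))),(S,B,t(150+0,175,(655,314),(745,455),(545,545),(465,398)))]
pc,r=fit(ch,[.55,-.2,.3]);print('charger',pc,np.degrees(pc[2]));print(r.round(1))
L=[(T,box(.056,.036,.102,-.042),t(150,205,(145,128),(203,137),(187,235),(124,228))),
   (S,np.array([[-.070,-.018,.054],[-.014,-.018,.054],[-.09,-.055,.05],[.09,-.055,.05],[-.09,-.055,0],[.09,-.055,0]]),t(215,40,(88,487),(173,486),(58,516),(324,516),(58,564),(324,564))),
   (T,np.array([[-.09,-.055,.05]]),t(150,205,(262,278)))]
pl,r=fit(L,[.55,.18,-.1]);print('lamp',pl,np.degrees(pl[2]));print(r.round(1))
def tile(c,u,v,polys):
    k=8;im=cv2.resize(cv2.convertScaleAbs(c['image'][v:v+37*2,u:u+98,::-1],alpha=1.6),(98*4,74*4),interpolation=cv2.INTER_CUBIC)
    for X in polys: cv2.polylines(im,[np.int32((P(c,X)-[u,v]+.5)*4)],True,(0,255,255),1)
    return im
pp=[W(pl,box(.056,.036,.102,-.042)),W(pl,box(.18,.11,.05)),W(pl,box(.056,.036,.054,-.042)),W(pl,box(.18,.11,0))]
cc=[W(pc,box(.12,.1,.058)),W(pc,box(.059,.041,.058)),W(pc,box(.12,.1,0))]
cv2.imwrite('pics/m1.png',np.vstack([np.hstack([tile(T,150,205,pp),tile(T,315,180,cc)]),np.hstack([tile(S,215,115,pp),tile(S,250,250,cc)])]))
E
python3 f.py
```

```text
charger [ 0.56623853 -0.2048277   0.35024079] 20.067319086579236
[[-0.1 -1. ]
 [ 0.6 -0.1]
 [ 1.2  0.3]
 [ 2.1  0.9]
 [ 0.4 -1.1]
 [ 0.9 -0.9]
 [-0.3 -0. ]
 [-1.  -1.5]]
lamp [ 0.51702108  0.20352157 -0.10784895] -6.1792893952446315
[[-0.5  0.3]
 [ 0.5 -0.3]
 [ 0.9 -0.7]
 [ 1.1 -0.7]
 [-0.2 -4. ]
 [-0.7 -3.7]
 [-1.1 -0.5]
 [ 0.3 -0.6]
 [ 0.7  0.6]
 [-0.   0.5]
 [-0.3  1. ]]
```

View pics/m1.png

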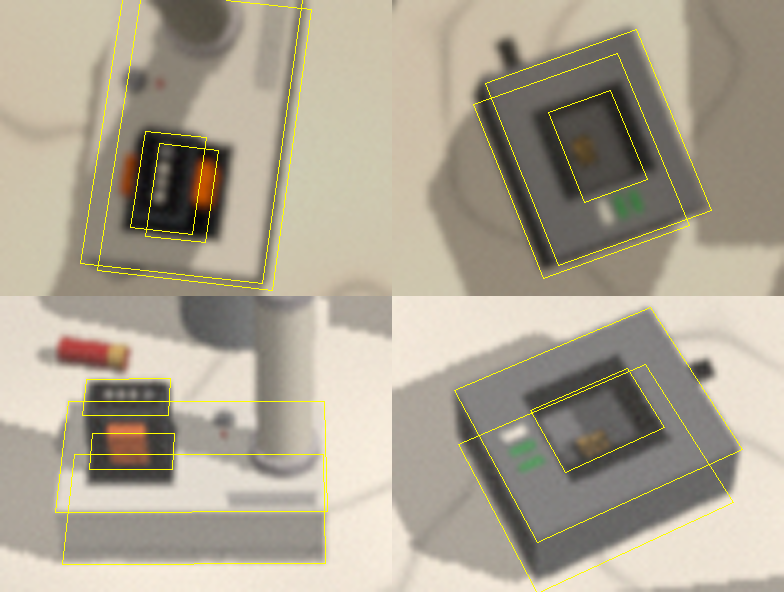

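The charger overlay lies on its deck edges. The dark square around each well is a bezel larger than the mouth. I'll drop the wrong pack-bottom clicks and refine with bezel corners.

```bash
cat > g.py <<'E'
from h import *
T=vision.read_camera('top');S=vision.read_camera('side')
G={id(c):cv2.GaussianBlur(c['image'],(0,0),.8).astype(float).sum(2) for c in(T,S)}
from scipy.ndimage import map_coordinates
def seg(c,p,A,B,R=3.0):
    "edge points: returns residual along normal of strongest gradient"
    s=np.linspace(.1,.9,15)[:,None];u=P(c,W(p,np.array(A)*(1-s)+np.array(B)*s))
    d=u[-1]-u[0];n=np.array([-d[1],d[0]])/np.linalg.norm(d)
    k=np.arange(-R,R+.01,.25);q=u[:,None]+k[None,:,None]*n
    I=map_coordinates(G[id(c)],[q[...,1],q[...,0]],order=1)
    g=abs(np.gradient(I,axis=1)).mean(0);i=g.argmax();return u.mean(0),n,k[i],g.max()
def refine(p,segs,it=8,R0=4.):
    p=np.array(p,float)
    for j in range(it):
        R=max(1.5,R0-.5*j)
        obs=[(c,A,B)+seg(c,p,A(p[3:]),B(p[3:]),R) for c,A,B in segs]
        def f(q): return [ (P(c,W(q,(np.array(A(q[3:]))*(1-s)+np.array(B(q[3:]))*s)))[0]-m)@n-k for c,A,B,m,n,k,g in obs for s in(.25,.5,.75)] 
        # orientation handled by thirds
        obs=[]
        for c,A,B in segs:
            a,b=np.array(A(p[3:])),np.array(B(p[3:]))
            for lo,hi in((.05,.35),(.35,.65),(.65,.95)):
                m,n,k,g=seg(c,p,a*(1-lo)+b*lo,a*(1-hi)+b*hi,R);obs.append((c,A,B,(lo+hi)/2,m,n,k))
        f=lambda q:[(P(c,W(q,np.array(A(q[3:]))*(1-s)+np.array(B(q[3:]))*s))[0]-m)@n-k for c,A,B,s,m,n,k in obs]
        p=least_squares(f,p,loss='soft_l1',f_scale=.4).x
    return p,np.array(f(p)).reshape(-1,3)
def rect(c,cx,hx,hy,z,skip=()):
    v=lambda q,i:[cx+(1,1,-1,-1)[i]*(hx if hx else q[0]),(1,-1,-1,1)[i]*(hy if hy else q[1]),z]
    return [(c,lambda q,i=i:v(q,i),lambda q,i=i:v(q,(i+1)%4)) for i in range(4) if i not in skip]
# sides: 0 far(+x),1 right(-y),2 near(-x),3 left(+y)
for nm,cams in(('both',(T,S)),('T',(T,)),('S',(S,))):
    segs=sum([rect(c,0,.06,.05,.058)+rect(c,0,None,None,.058) for c in cams],[])
    p,r=refine([.566,-.205,.35,.029,.028],segs);print('ch',nm,p.round(4),np.degrees(p[2]).round(2),np.sqrt((r**2).mean()).round(2))
    sl=[]
    if T in cams: sl+=rect(T,-.042,.028,.018,.102)+rect(T,0,.09,.055,.05,(0,1,3))+rect(T,-.042,None,None,.05,(0,3,2))+rect(T,0,.09,.055,.05,(0,2,3))
    if S in cams: sl+=rect(S,-.042,.028,.018,.102,(1,))+rect(S,0,.09,.055,.05,(0,2,3))+rect(S,-.042,None,None,.05,(0,2,3))+rect(S,0,.09,.055,0.,(0,2,3))
    p,r=refine([.517,.2035,-.108,.029,.028],sl);print('lamp',nm,p.round(4),np.degrees(p[2]).round(2));print(r.round(1).tolist());print('well',W(p,[-.042,0,.05]))
E
sed -i 's/if T in cams/if nm!="S"/;s/if S in cams/if nm!="T"/' g.py; python3 g.py
```

```text
ch both [ 0.5659 -0.2033  0.347   0.0294  0.0296] 19.88 0.65
lamp both [ 0.5182  0.2043 -0.1642  0.      0.0256] -9.41
[[0.2, 0.2, 0.2], [-0.2, 0.0, 0.1], [1.3, 1.5, 1.6], [0.2, 1.5, 0.5], [-1.5, 1.3, -0.7], [0.1, 1.1, 0.1], [0.7, 1.5, -0.2], [-0.1, 0.2, 0.5], [0.3, -0.2, 0.1], [-1.5, -1.0, -1.0], [-0.3, 0.2, 1.0], [0.6, -1.6, 0.6], [-0.5, -0.8, 0.0]]
well [[0.47678204 0.21117245 0.05      ]]
ch T [ 0.5686 -0.2023  0.3474  0.0299  0.0294] 19.91 0.52
lamp T [ 0.5176  0.2038 -0.182  -0.      0.0287] -10.43
[[0.3, 0.5, 0.5], [-0.1, 0.1, 0.4], [1.0, 1.0, 1.5], [-0.1, 1.6, 0.6], [-1.5, 1.0, -0.5], [-0.0, 0.0, -0.0], [0.0, 1.4, -0.1]]
well [[0.47628147 0.21144327 0.05      ]]
ch S [ 0.5653 -0.2037  0.3452  0.0295  0.0295] 19.78 0.15
lamp S [ 5.18400000e-01  2.03300000e-01 -1.10800000e-01 -8.27450354e+07
  2.69000000e-02] -6.35
[[-0.0, 0.2, 0.2], [0.5, -0.0, -0.0], [-0.5, -0.0, -0.3], [-0.0, 0.2, 0.0], [1.5, 0.2, 1.5], [0.0, -1.0, -1.5]]
well [[0.47664668 0.20793353 0.05      ]]
```

Charger comes out at about (0.567, -0.203) with yaw 19.9°. The lamp is at (0.518, 0.2035) with yaw -6.3°, so its well is at (0.476, 0.208). Reach and sizes check out. Next I'll work out the move to a hover above the pack.

```bash
cat > to.py <<'E'
import sys,numpy as np
from cell import sensors
from scipy.spatial.transform import Rotation as R
def to(*tg):
    o=sensors.get_obs();r=R.from_euler('xyz',o['tool_rot'],degrees=True)
    print(o['time_s'],o['tool_pos'].round(4),o['tool_rot'].round(2),'F',np.round(o['force'],2),'w',round(o['grip_width'],4),np.round(o['qpos'],0))
    for x,y,z,yaw in tg:
        d=r.inv().apply(np.array([x,y,z])-o['tool_pos'])*1e3
        rv=(r.inv()*R.from_euler('xyz',[180,0,yaw],degrees=True)).as_rotvec();print(d.round(1),rv.round(3))
if __name__=='__main__':
    a=np.array(sys.argv[1:],float).reshape(-1,4);to(*a)
E
python3 to.py .48 -.2 .23 5 .4763 .2081 .23 -6.3
```

```text
0.3 [ 0.2589 -0.596   0.2302] [-179.96    0.     23.48] F [-1.43 -0.75  0.5 ] w 0.087 [67. 18. -4. 83.  1. 79. -3.]
[ 3.606e+02 -2.751e+02  3.000e-01] [-0.001  0.     0.323]
[ 5.198e+02 -6.509e+02  6.000e-01] [-0.001  0.     0.52 ]
```

Emit:
drive_tool([
  {"x":45,"y":-34,"z":0,"rz":0.04},
  {"x":90,"y":-69,"z":0,"rz":0.08},
  {"x":135,"y":-103,"z":0,"rz":0.12},
  {"x":180,"y":-137,"z":0,"rz":0.16},
  {"x":225,"y":-172,"z":0,"rz":0.2},
  {"x":270,"y":-206,"z":0,"rz":0.24},
  {"x":315,"y":-240,"z":0,"rz":0.28},
  {"x":360,"y":-275,"z":0,"rz":0.32},
  {"x":380,"y":-322,"z":0,"rz":0.345},
  {"x":400,"y":-369,"z":0,"rz":0.37},
  {"x":420,"y":-416,"z":0,"rz":0.395},
  {"x":440,"y":-463,"z":0,"rz":0.42},
  {"x":460,"y":-510,"z":0,"rz":0.445},
  {"x":480,"y":-557,"z":0,"rz":0.47},
  {"x":500,"y":-604,"z":0,"rz":0.5},
  {"x":520,"y":-651,"z":0,"rz":0.52},
  {"x":520,"y":-651,"z":0,"rz":0.52},
  {"x":520,"y":-651,"z":0,"rz":0.52},
])

```text
invalid input at $.moves[0]: expected keys x, y, z, rx, ry, rz, fingers
```

Emit:
drive_tool([
  {"x":45,"y":-34,"z":0,"rx":0,"ry":0,"rz":0.04,"fingers":-1},
  {"x":90,"y":-69,"z":0,"rx":0,"ry":0,"rz":0.08,"fingers":-1},
  {"x":135,"y":-103,"z":0,"rx":0,"ry":0,"rz":0.12,"fingers":-1},
  {"x":180,"y":-137,"z":0,"rx":0,"ry":0,"rz":0.16,"fingers":-1},
  {"x":225,"y":-172,"z":0,"rx":0,"ry":0,"rz":0.2,"fingers":-1},
  {"x":270,"y":-206,"z":0,"rx":0,"ry":0,"rz":0.24,"fingers":-1},
  {"x":315,"y":-240,"z":0,"rx":0,"ry":0,"rz":0.28,"fingers":-1},
  {"x":360,"y":-275,"z":0,"rx":0,"ry":0,"rz":0.32,"fingers":-1},
  {"x":380,"y":-322,"z":0,"rx":0,"ry":0,"rz":0.345,"fingers":-1},
  {"x":400,"y":-369,"z":0,"rx":0,"ry":0,"rz":0.37,"fingers":-1},
  {"x":420,"y":-416,"z":0,"rx":0,"ry":0,"rz":0.395,"fingers":-1},
  {"x":440,"y":-463,"z":0,"rx":0,"ry":0,"rz":0.42,"fingers":-1},
  {"x":460,"y":-510,"z":0,"rx":0,"ry":0,"rz":0.445,"fingers":-1},
  {"x":480,"y":-557,"z":0,"rx":0,"ry":0,"rz":0.47,"fingers":-1},
  {"x":500,"y":-604,"z":0,"rx":0,"ry":0,"rz":0.5,"fingers":-1},
  {"x":520,"y":-651,"z":0,"rx":0,"ry":0,"rz":0.52,"fingers":-1},
  {"x":520,"y":-651,"z":0,"rx":0,"ry":0,"rz":0.52,"fingers":-1},
])

```text
time_s: 2.42
tool_pos: [0.4751, 0.2132, 0.2309]
tool_rot: [-179.8, 0.0, -5.8]
force: [-0.4, -0.7, -0.0]
grip_width: 0.0872
grasp_force: 0.0
```

```bash
python3 to.py .4763 .2081 .14 -6.3 .4763 .2081 .068 -6.3
```

```text
2.425 [0.4751 0.2132 0.2309] [-1.7985e+02  2.0000e-02 -5.8400e+00] F [-0.4  -0.66 -0.02] w 0.0872 [  17.    6.  -46.  100.    4.   76. -126.]
[ 1.8  5.2 90.9] [-0.003  0.     0.008]
[  1.8   5.4 162.9] [-0.003  0.     0.008]
```

Emit:
drive_tool([
  {"x":0,"y":0,"z":45,"rx":0,"ry":0,"rz":0.0,"fingers":-1},
  {"x":0,"y":0,"z":90,"rx":0,"ry":0,"rz":0.0,"fingers":-1},
  {"x":0,"y":0,"z":115,"rx":0,"ry":0,"rz":0.0,"fingers":-1},
  {"x":0,"y":0,"z":115,"rx":0,"ry":0,"rz":0.0,"fingers":-1},
  {"x":0,"y":0,"z":115,"rx":0,"ry":0,"rz":0.0,"fingers":-1},
])

```text
time_s: 3.05
tool_pos: [0.4775, 0.2078, 0.1167]
tool_rot: [-180.0, -0.1, -6.4]
force: [0.2, 0.6, -0.1]
grip_width: 0.0873
grasp_force: 0.0
```

```bash
cat > look.py <<'E'
import sys,cv2,numpy as np
from cell import vision
def look(name,ut,vt,us,vs):
    o=[]
    for n,u,v in(('top',ut,vt),('side',us,vs)):
        c=cv2.convertScaleAbs(vision.read_camera(n)['image'][v:v+100,u:u+80,::-1],alpha=1.6)
        o.append(cv2.resize(c,(400,500),interpolation=cv2.INTER_CUBIC))
    cv2.imwrite(name,np.hstack(o))
look(sys.argv[1],*map(int,sys.argv[2:]))
E
python3 to.py .4763 .2081 .068 -6.3; python3 look.py pics/l1.png 150 190 205 80
```

```text
3.05 [0.4775 0.2078 0.1167] [-1.7998e+02 -1.0000e-01 -6.3600e+00] F [ 0.16  0.63 -0.14] w 0.0873 [  15.   12.  -45.  108.   10.   64. -130.]
[-1.3 -0.1 48.7] [-0.    -0.002 -0.001]
```

View pics/l1.png

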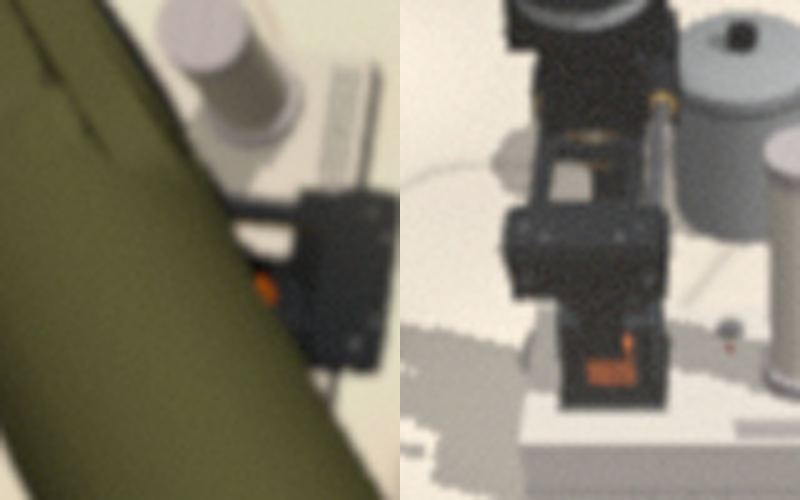

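The side view shows the near finger hiding the upper-left of the orange button (585–635, 335–385 in the crop). I'll check that against the projected geometry.

```bash
python3 - <<'E'
from h import *
S=vision.read_camera('side');f=lambda x:((P(S,x)-[205,80]+.5)*5+[400,0]).round(0)
tp=(.4775,.2078,np.radians(-6.4));w=(.4763,.2081,np.radians(-6.3))
for nm,d in(('finger inner',.0435),('finger back',.0585)):
    print(nm,f(W(tp,[[s*.0095,-d,.1087] for s in(-1,1)])).tolist())
print('button',f(W(w,[[s*.012,-.026,z] for z in(.016+.049,.016+.077) for s in(-1,1)])).tolist())
print('packtop/front edges',f(W(w,[[s*.028,-.018,z] for z in(.054,.102) for s in(-1,1)])).tolist())
E
```

```text
finger inner [[589.0, 347.0], [626.0, 347.0]]
finger back [[587.0, 367.0], [624.0, 367.0]]
button [[590.0, 386.0], [635.0, 386.0], [586.0, 347.0], [632.0, 347.0]]
packtop/front edges [[563.0, 391.0], [667.0, 391.0], [555.0, 324.0], [662.0, 324.0]]
```

Projection and image agree within about 1 mm, so I'll descend.

Emit:
drive_tool([
  {"x":0,"y":0,"z":25,"rx":0,"ry":0,"rz":0.0,"fingers":-1},
  {"x":0,"y":0,"z":47,"rx":0,"ry":0,"rz":0.0,"fingers":-1},
  {"x":0,"y":0,"z":47,"rx":0,"ry":0,"rz":0.0,"fingers":-1},
  {"x":0,"y":0,"z":47,"rx":0,"ry":0,"rz":0.0,"fingers":-1},
  {"x":0,"y":0,"z":47,"rx":0,"ry":0,"rz":0.0,"fingers":-0.15},
  {"x":0,"y":0,"z":47,"rx":0,"ry":0,"rz":0.0,"fingers":-0.25},
  {"x":0,"y":0,"z":47,"rx":0,"ry":0,"rz":0.0,"fingers":-0.25},
  {"x":0,"y":0,"z":47,"rx":0,"ry":0,"rz":0.0,"fingers":-0.25},
  {"x":0,"y":0,"z":47,"rx":0,"ry":0,"rz":0.0,"fingers":-0.25},
], force=5)

```text
time_s: 4.32
tool_pos: [0.4767, 0.2096, 0.0687]
tool_rot: [-179.9, -0.0, -6.3]
force: [1.4, 3.5, -0.9]
grip_width: 0.0556
grasp_force: 2.3
```

The +y finger touched first, so I'll shift the hand about 2.5 mm toward +y and close a little more.

Emit:
drive_tool([
  {"x":0,"y":-2.5,"z":0,"rx":0,"ry":0,"rz":0.0,"fingers":-0.25},
  {"x":0,"y":-2.5,"z":0,"rx":0,"ry":0,"rz":0.0,"fingers":-0.25},
  {"x":0,"y":-2.5,"z":0,"rx":0,"ry":0,"rz":0.0,"fingers":-0.25},
  {"x":0,"y":-2.5,"z":0,"rx":0,"ry":0,"rz":0.0,"fingers":-0.25},
], force=5)

```text
time_s: 4.82
tool_pos: [0.4767, 0.2104, 0.0685]
tool_rot: [180.0, 0.0, -6.3]
force: [-0.0, 1.5, 0.8]
grip_width: 0.0544
grasp_force: 0.4
```

Emit:
drive_tool([
  {"x":0,"y":-0.5,"z":0,"rx":0,"ry":0,"rz":0.0,"fingers":-0.18},
  {"x":0,"y":-0.5,"z":0,"rx":0,"ry":0,"rz":0.0,"fingers":-0.12},
  {"x":0,"y":-0.5,"z":0,"rx":0,"ry":0,"rz":0.0,"fingers":-0.06},
  {"x":0,"y":-0.5,"z":0,"rx":0,"ry":0,"rz":0.0,"fingers":-0.06},
  {"x":0,"y":-0.5,"z":0,"rx":0,"ry":0,"rz":0.0,"fingers":-0.06},
], force=10)

```text
time_s: 5.45
tool_pos: [0.4768, 0.2108, 0.0685]
tool_rot: [180.0, 0.0, -6.3]
force: [-0.8, 0.6, 0.5]
grip_width: 0.0466
grasp_force: 5.5
```

Emit:
drive_tool([
  {"x":0,"y":0,"z":0,"rx":0,"ry":0,"rz":0.0,"fingers":0},
  {"x":0,"y":0,"z":0,"rx":0,"ry":0,"rz":0.0,"fingers":0.05},
  {"x":0,"y":0,"z":0,"rx":0,"ry":0,"rz":0.0,"fingers":0.1},
  {"x":0,"y":0,"z":0,"rx":0,"ry":0,"rz":0.0,"fingers":0.2},
  {"x":0,"y":0,"z":0,"rx":0,"ry":0,"rz":0.0,"fingers":0.2},
  {"x":0,"y":0,"z":0,"rx":0,"ry":0,"rz":0.0,"fingers":0.2},
], force=12)

```text
time_s: 6.2
tool_pos: [0.4774, 0.2115, 0.0694]
tool_rot: [-180.0, -0.1, -6.3]
force: [-1.8, 0.6, 7.0]
grip_width: 0.0392
grasp_force: 12.0
```

The pinch is complete at 39.2 mm, and the sprung contacts are now lifting the pack (+7 N). I'll draw it up slowly.

Emit:
drive_tool([
  {"x":0,"y":0,"z":-4,"rx":0,"ry":0,"rz":0.0,"fingers":0.2},
  {"x":0,"y":0,"z":-8,"rx":0,"ry":0,"rz":0.0,"fingers":0.2},
  {"x":0,"y":0,"z":-12,"rx":0,"ry":0,"rz":0.0,"fingers":0.2},
  {"x":0,"y":0,"z":-16,"rx":0,"ry":0,"rz":0.0,"fingers":0.2},
])

```text
time_s: 6.7
tool_pos: [0.4765, 0.2105, 0.0842]
tool_rot: [180.0, 0.0, -6.3]
force: [-0.7, 0.4, -2.2]
grip_width: 0.0391
grasp_force: 12.0
```

Emit:
drive_tool([
  {"x":0,"y":0,"z":-10,"rx":0,"ry":0,"rz":0.0,"fingers":0.2},
  {"x":0,"y":0,"z":-25,"rx":0,"ry":0,"rz":0.0,"fingers":0.2},
  {"x":0,"y":0,"z":-45,"rx":0,"ry":0,"rz":0.0,"fingers":0.2},
  {"x":0,"y":0,"z":-70,"rx":0,"ry":0,"rz":0.0,"fingers":0.2},
  {"x":0,"y":0,"z":-90,"rx":0,"ry":0,"rz":0.0,"fingers":0.2},
  {"x":0,"y":0,"z":-90,"rx":0,"ry":0,"rz":0.0,"fingers":0.2},
])

```text
time_s: 7.45
tool_pos: [0.4782, 0.2118, 0.1768]
tool_rot: [-179.9, -0.2, -6.3]
force: [-0.3, -0.2, -2.0]
grip_width: 0.0389
grasp_force: 12.0
```

```bash
python3 to.py .567 -.203 .174 19.9
```

```text
7.45 [0.4782 0.2118 0.1768] [-179.93   -0.25   -6.31] F [-0.26 -0.25 -2.04] w 0.0389 [  16.    8.  -46.  104.    6.   70. -128.]
[133.9 402.5   2.9] [-0.    -0.005 -0.458]
```

Emit:
drive_tool([
  {"x":6,"y":18,"z":0,"rx":0,"ry":0,"rz":-0.02,"fingers":0.2},
  {"x":18,"y":54,"z":0,"rx":0,"ry":0,"rz":-0.06,"fingers":0.2},
  {"x":31,"y":94,"z":0,"rx":0,"ry":0,"rz":-0.105,"fingers":0.2},
  {"x":44,"y":134,"z":0,"rx":0,"ry":0,"rz":-0.15,"fingers":0.2},
  {"x":58,"y":174,"z":0,"rx":0,"ry":0,"rz":-0.2,"fingers":0.2},
  {"x":72,"y":214,"z":0,"rx":0,"ry":0,"rz":-0.245,"fingers":0.2},
  {"x":85,"y":254,"z":0,"rx":0,"ry":0,"rz":-0.29,"fingers":0.2},
  {"x":98,"y":294,"z":0,"rx":0,"ry":0,"rz":-0.335,"fingers":0.2},
  {"x":111,"y":332,"z":0,"rx":0,"ry":0,"rz":-0.38,"fingers":0.2},
  {"x":122,"y":366,"z":0,"rx":0,"ry":0,"rz":-0.42,"fingers":0.2},
  {"x":130,"y":390,"z":0,"rx":0,"ry":0,"rz":-0.445,"fingers":0.2},
  {"x":134,"y":402,"z":0,"rx":0,"ry":0,"rz":-0.458,"fingers":0.2},
  {"x":134,"y":402,"z":15,"rx":0,"ry":0,"rz":-0.458,"fingers":0.2},
  {"x":134,"y":402,"z":35,"rx":0,"ry":0,"rz":-0.458,"fingers":0.2},
  {"x":134,"y":402,"z":40,"rx":0,"ry":0,"rz":-0.458,"fingers":0.2},
  {"x":134,"y":402,"z":40,"rx":0,"ry":0,"rz":-0.458,"fingers":0.2},
  {"x":134,"y":402,"z":40,"rx":0,"ry":0,"rz":-0.458,"fingers":0.2},
])

```text
time_s: 9.57
tool_pos: [0.5663, -0.203, 0.1351]
tool_rot: [180.0, -0.0, 20.0]
force: [0.9, -0.9, -2.4]
grip_width: 0.0389
grasp_force: 12.0
```

```bash
python3 to.py .567 -.203 .13 19.9; python3 look.py pics/l2.png 325 165 260 215
```

```text
9.575 [ 0.5663 -0.203   0.1351] [ 1.7996e+02 -4.0000e-02  1.9960e+01] F [ 0.86 -0.94 -2.37] w 0.0389 [ 42.  19. -30.  96.  10.  68. -60.]
[0.7 0.2 5.1] [ 0.001 -0.001  0.001]
```

View pics/l2.png

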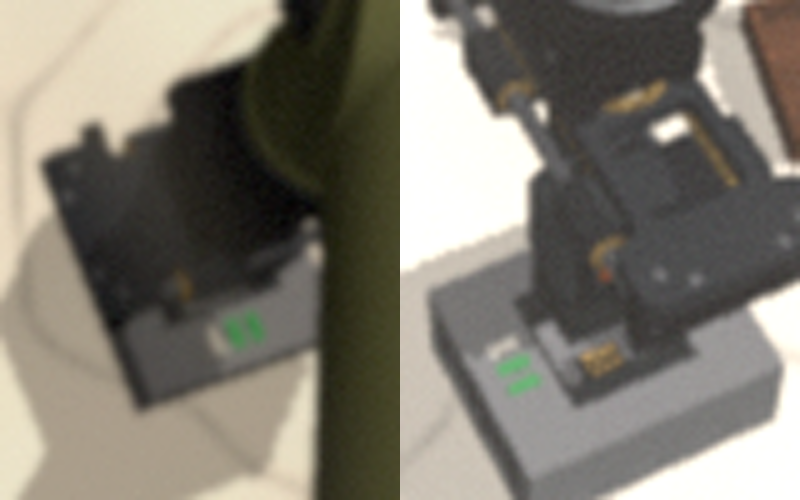

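The side view shows the pack's plug just above the well, with its lower edge near (560–640, 335). The well bezel's near corner is at (577,405). I'll overlay the model to compare.

```bash
python3 - <<'E'
from h import *
S=vision.read_camera('side');u,v,k=280,240,10
im=S['image'][v:v+60,u:u+80,::-1];im=(255*(im/255.)**.55).astype(np.uint8)
im=cv2.resize(im,(800,600),interpolation=cv2.INTER_CUBIC)
p=(.5663,-.203,np.radians(19.96));c=(.5653,-.2037,np.radians(19.8))
for q,X,col in((p,box(.046,.028,.083),(0,255,255)),(p,box(.056,.036,.121),(255,255,0)),(c,box(.059,.059,.058),(0,0,255)),(c,box(.059,.041,.058),(0,255,0))):
    cv2.polylines(im,[np.int32((P(S,W(q,X))-[u,v]+.5)*k)],True,col,1)
cv2.imwrite('pics/o2.png',im)
E
```

```text
(no output)
```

View pics/o2.png

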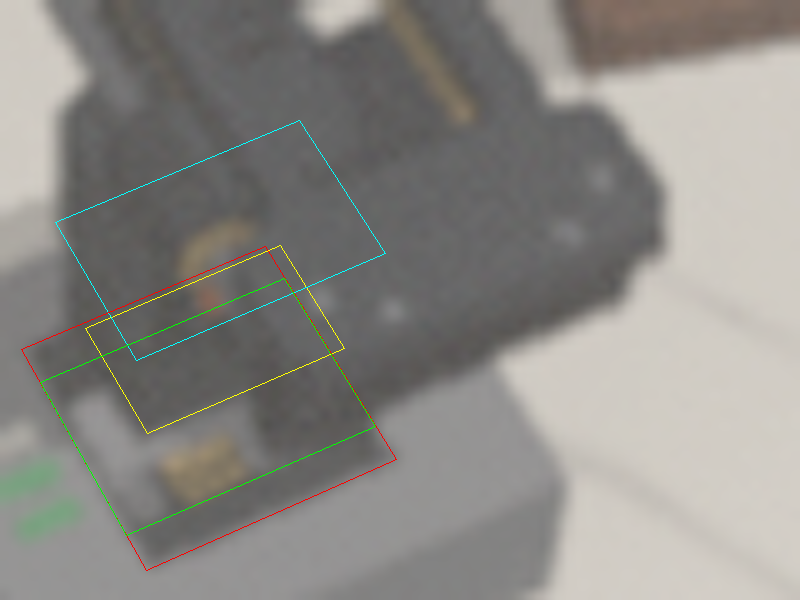

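Overlay and image agree to about 1–2 mm, which is well inside the funnel's tolerance. I'll descend gently.

Emit:
drive_tool([
  {"x":0,"y":0,"z":8,"rx":0,"ry":0,"rz":0.0,"fingers":0.2},
  {"x":0,"y":0,"z":16,"rx":0,"ry":0,"rz":0.0,"fingers":0.2},
  {"x":0,"y":0,"z":22,"rx":0,"ry":0,"rz":0.0,"fingers":0.2},
  {"x":0,"y":0,"z":25,"rx":0,"ry":0,"rz":0.0,"fingers":0.2},
  {"x":0,"y":0,"z":28,"rx":0,"ry":0,"rz":0.0,"fingers":0.2},
  {"x":0,"y":0,"z":28,"rx":0,"ry":0,"rz":0.0,"fingers":0.2},
], force=14)

```text
time_s: 10.48
tool_pos: [0.5658, -0.2032, 0.1064]
tool_rot: [-180.0, 0.0, 19.9]
force: [0.5, 0.2, -1.6]
grip_width: 0.0386
grasp_force: 14.0
```

Emit:
drive_tool([
  {"x":0,"y":0,"z":2,"rx":0,"ry":0,"rz":0.0,"fingers":0.2},
  {"x":0,"y":0,"z":4,"rx":0,"ry":0,"rz":0.0,"fingers":0.2},
  {"x":0,"y":0,"z":6,"rx":0,"ry":0,"rz":0.0,"fingers":0.2},
  {"x":0,"y":0,"z":6,"rx":0,"ry":0,"rz":0.0,"fingers":0.2},
])

```text
time_s: 10.98
tool_pos: [0.5661, -0.2032, 0.1007]
tool_rot: [180.0, -0.0, 19.9]
force: [0.0, -0.1, -1.9]
grip_width: 0.0387
grasp_force: 14.0
```

Emit:
drive_tool([
  {"x":0,"y":0,"z":2,"rx":0,"ry":0,"rz":0.0,"fingers":0.2},
  {"x":0,"y":0,"z":4,"rx":0,"ry":0,"rz":0.0,"fingers":0.2},
  {"x":0,"y":0,"z":4,"rx":0,"ry":0,"rz":0.0,"fingers":0.2},
])

```text
time_s: 11.35
tool_pos: [0.5665, -0.2031, 0.0966]
tool_rot: [180.0, -0.1, 19.9]
force: [2.6, 1.2, -2.1]
grip_width: 0.039
grasp_force: 14.0
```

Emit:
drive_tool([
  {"x":1.2,"y":0,"z":0,"rx":0,"ry":0,"rz":0.0,"fingers":0.2},
  {"x":1.2,"y":0,"z":2,"rx":0,"ry":0,"rz":0.0,"fingers":0.2},
  {"x":1.2,"y":0,"z":4,"rx":0,"ry":0,"rz":0.0,"fingers":0.2},
  {"x":1.2,"y":0,"z":6,"rx":0,"ry":0,"rz":0.0,"fingers":0.2},
  {"x":1.2,"y":0,"z":6,"rx":0,"ry":0,"rz":0.0,"fingers":0.2},
])

```text
time_s: 11.98
tool_pos: [0.5667, -0.2028, 0.0902]
tool_rot: [-180.0, 0.0, 19.9]
force: [0.6, 0.7, -2.4]
grip_width: 0.039
grasp_force: 14.0
```

Emit:
drive_tool([
  {"x":0.3,"y":0,"z":2,"rx":0,"ry":0,"rz":0.0,"fingers":0.2},
  {"x":0.3,"y":0,"z":4,"rx":0,"ry":0,"rz":0.0,"fingers":0.2},
  {"x":0.3,"y":0,"z":6,"rx":0,"ry":0,"rz":0.0,"fingers":0.2},
  {"x":0.3,"y":0,"z":8,"rx":0,"ry":0,"rz":0.0,"fingers":0.2},
  {"x":0.3,"y":0,"z":8,"rx":0,"ry":0,"rz":0.0,"fingers":0.2},
], force=17)

```text
time_s: 12.6
tool_pos: [0.5671, -0.2028, 0.0824]
tool_rot: [-180.0, 0.0, 19.9]
force: [-1.3, 0.3, -2.3]
grip_width: 0.0385
grasp_force: 17.0
```

Emit:
drive_tool([
  {"x":0,"y":0,"z":1,"rx":0,"ry":0,"rz":0.0,"fingers":0.2},
  {"x":0,"y":0,"z":2,"rx":0,"ry":0,"rz":0.0,"fingers":0.2},
  {"x":0,"y":0,"z":3,"rx":0,"ry":0,"rz":0.0,"fingers":0.2},
  {"x":0,"y":0,"z":3,"rx":0,"ry":0,"rz":0.0,"fingers":0.2},
])

```text
time_s: 13.1
tool_pos: [0.5673, -0.2028, 0.0798]
tool_rot: [180.0, 0.0, 19.9]
force: [-2.4, 0.5, 2.7]
grip_width: 0.039
grasp_force: 17.0
```

Emit:
drive_tool([
  {"x":-0.6,"y":0,"z":1,"rx":0,"ry":0,"rz":0.0,"fingers":0.2},
  {"x":-0.6,"y":0,"z":2,"rx":0,"ry":0,"rz":0.0,"fingers":0.2},
  {"x":-0.6,"y":0,"z":3,"rx":0,"ry":0,"rz":0.0,"fingers":0.2},
  {"x":-0.6,"y":0,"z":3,"rx":0,"ry":0,"rz":0.0,"fingers":0.2},
])

```text
time_s: 13.6
tool_pos: [0.5671, -0.2029, 0.0768]
tool_rot: [180.0, -0.0, 19.9]
force: [-0.4, 0.7, 4.5]
grip_width: 0.0386
grasp_force: 17.0
```

Emit:
drive_tool([
  {"x":0,"y":0,"z":1,"rx":0,"ry":0,"rz":0.0,"fingers":0.2},
  {"x":0,"y":0,"z":2,"rx":0,"ry":0,"rz":0.0,"fingers":0.2},
  {"x":0,"y":0,"z":3,"rx":0,"ry":0,"rz":0.0,"fingers":0.2},
  {"x":0,"y":0,"z":3,"rx":0,"ry":0,"rz":0.0,"fingers":0.2},
])

```text
time_s: 14.1
tool_pos: [0.5671, -0.2029, 0.074]
tool_rot: [180.0, -0.0, 19.9]
force: [-1.8, 1.3, 5.9]
grip_width: 0.0385
grasp_force: 17.0
```

Emit:
drive_tool([
  {"x":0,"y":0,"z":1,"rx":0,"ry":0,"rz":0.0,"fingers":0.2},
  {"x":0,"y":0,"z":2,"rx":0,"ry":0,"rz":0.0,"fingers":0.2},
  {"x":0,"y":0,"z":3,"rx":0,"ry":0,"rz":0.0,"fingers":0.2},
  {"x":0,"y":0,"z":3,"rx":0,"ry":0,"rz":0.0,"fingers":0.2},
])

```text
time_s: 14.6
tool_pos: [0.5672, -0.2029, 0.0714]
tool_rot: [180.0, -0.0, 19.9]
force: [-2.0, 1.9, 8.6]
grip_width: 0.0387
grasp_force: 17.0
```

Emit:
drive_tool([
  {"x":0,"y":0,"z":1,"rx":0,"ry":0,"rz":0.0,"fingers":0.2},
  {"x":0,"y":0,"z":2,"rx":0,"ry":0,"rz":0.0,"fingers":0.2},
  {"x":0,"y":0,"z":2,"rx":0,"ry":0,"rz":0.0,"fingers":0.2},
])

```text
time_s: 14.98
tool_pos: [0.5672, -0.2029, 0.0696]
tool_rot: [180.0, -0.0, 19.9]
force: [-2.3, 1.7, 9.6]
grip_width: 0.0387
grasp_force: 17.0
```

Emit:
drive_tool([
  {"x":-0.4,"y":-0.3,"z":1,"rx":0,"ry":0,"rz":0.0,"fingers":0.2},
  {"x":-0.4,"y":-0.3,"z":2,"rx":0,"ry":0,"rz":0.0,"fingers":0.2},
  {"x":-0.4,"y":-0.3,"z":2,"rx":0,"ry":0,"rz":0.0,"fingers":0.2},
])

```text
time_s: 15.35
tool_pos: [0.5671, -0.2028, 0.0682]
tool_rot: [179.9, -0.1, 19.9]
force: [-3.0, 1.2, 12.7]
grip_width: 0.0389
grasp_force: 17.0
```

Emit:
drive_tool([
  {"x":0,"y":0,"z":1,"rx":0,"ry":0,"rz":0.0,"fingers":0.2},
  {"x":0,"y":0,"z":1,"rx":0,"ry":0,"rz":0.0,"fingers":0.2},
])

```text
time_s: 15.6
tool_pos: [0.5671, -0.2028, 0.0675]
tool_rot: [179.9, -0.1, 19.9]
force: [-3.0, 1.6, 14.4]
grip_width: 0.0387
grasp_force: 17.0
```

Stiffness has risen, so the pack is at the firm stop with about 16 N of press. I'll open the fingers in place.

Emit:
drive_tool([
  {"x":0,"y":0,"z":0,"rx":0,"ry":0,"rz":0.0,"fingers":-1},
  {"x":0,"y":0,"z":0,"rx":0,"ry":0,"rz":0.0,"fingers":-1},
  {"x":0,"y":0,"z":0,"rx":0,"ry":0,"rz":0.0,"fingers":-1},
  {"x":0,"y":0,"z":0,"rx":0,"ry":0,"rz":0.0,"fingers":-1},
  {"x":0,"y":0,"z":-40,"rx":0,"ry":0,"rz":0.0,"fingers":-1},
  {"x":0,"y":0,"z":-80,"rx":0,"ry":0,"rz":0.0,"fingers":-1},
  {"x":0,"y":0,"z":-80,"rx":0,"ry":0,"rz":0.0,"fingers":-1},
])

```text
time_s: 16.48
tool_pos: [0.5683, -0.2033, 0.1487]
tool_rot: [179.8, -0.3, 19.9]
force: [1.0, 0.7, -0.2]
grip_width: 0.0865
grasp_force: 0.0
```

```bash
python3 - <<'E'
from h import *
S=vision.read_camera('side');u,v,k=260,220,8
im=S['image'][v:v+75,u:u+100,::-1];im=(255*(im/255.)**.6).astype(np.uint8)
im=cv2.resize(im,(800,600),interpolation=cv2.INTER_CUBIC)
c=(.566,-.203,np.radians(19.8))
for X,col in((box(.056,.036,.110),(0,255,255)),(box(.056,.036,.062),(255,255,0)),(box(.12,.1,.058),(0,0,255))):
    cv2.polylines(im,[np.int32((P(S,W(c,X))-[u,v]+.5)*k)],True,col,1)
cv2.imwrite('pics/o3.png',im)
E
```

```text
(no output)
```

View pics/o3.png

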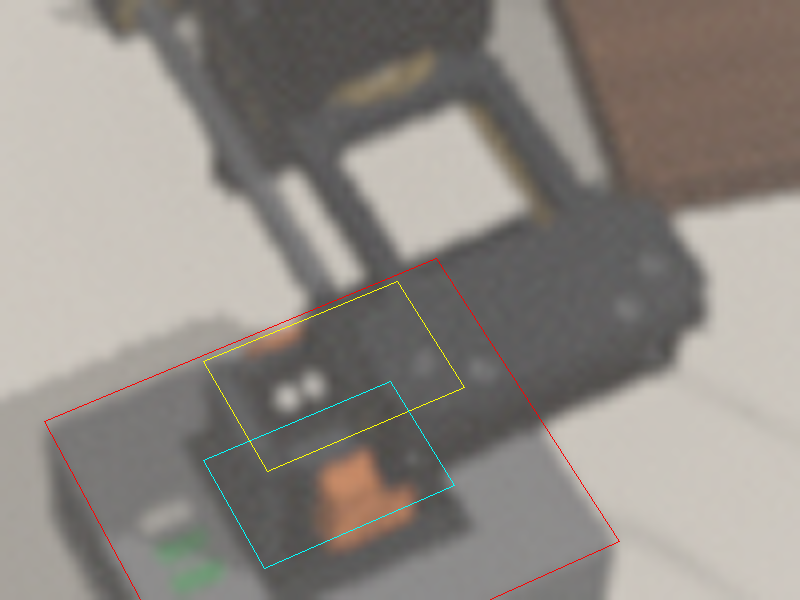

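The pack is standing upright in the charger with both orange tabs visible. I'll move the hand clear so I can measure its seat.

Emit:
drive_tool([
  {"x":0,"y":0,"z":-50,"rx":0,"ry":0,"rz":0.0,"fingers":-1},
  {"x":0,"y":0,"z":-90,"rx":0,"ry":0,"rz":0.0,"fingers":-1},
  {"x":0,"y":-60,"z":-90,"rx":0,"ry":0,"rz":0.0,"fingers":-1},
  {"x":0,"y":-120,"z":-90,"rx":0,"ry":0,"rz":0.0,"fingers":-1},
  {"x":0,"y":-180,"z":-90,"rx":0,"ry":0,"rz":0.0,"fingers":-1},
  {"x":0,"y":-240,"z":-90,"rx":0,"ry":0,"rz":0.0,"fingers":-1},
  {"x":0,"y":-240,"z":-90,"rx":0,"ry":0,"rz":0.0,"fingers":-1},
  {"x":0,"y":-240,"z":-90,"rx":0,"ry":0,"rz":0.0,"fingers":-1},
])

```text
time_s: 17.52
tool_pos: [0.4839, 0.022, 0.2344]
tool_rot: [180.0, 0.1, 19.9]
force: [0.1, -0.5, -0.3]
grip_width: 0.087
grasp_force: 0.0
```

```bash
python3 - <<'E'
from h import *
o=[]
for n,u,v,c in(('top',330,180,(.5686,-.2023)),('side',266,232,(.5653,-.2037))):
    S=vision.read_camera(n);k=7
    im=S['image'][v:v+80,u:u+57,::-1];im=(255*(im/255.)**.6).astype(np.uint8)
    im=cv2.resize(im,(57*k,80*k),interpolation=cv2.INTER_CUBIC)
    q=(*c,np.radians(19.85))
    for X,col in((box(.056,.036,.110),(0,255,255)),(box(.056,.036,.116),(255,0,255)),(box(.059,.059,.058),(0,0,255))):
        cv2.polylines(im,[np.int32((P(S,W(q,X))-[u,v]+.5)*k)],True,col,1)
    o.append(im)
cv2.imwrite('pics/o4.png',np.hstack(o))
E
```

```text
(no output)
```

View pics/o4.png

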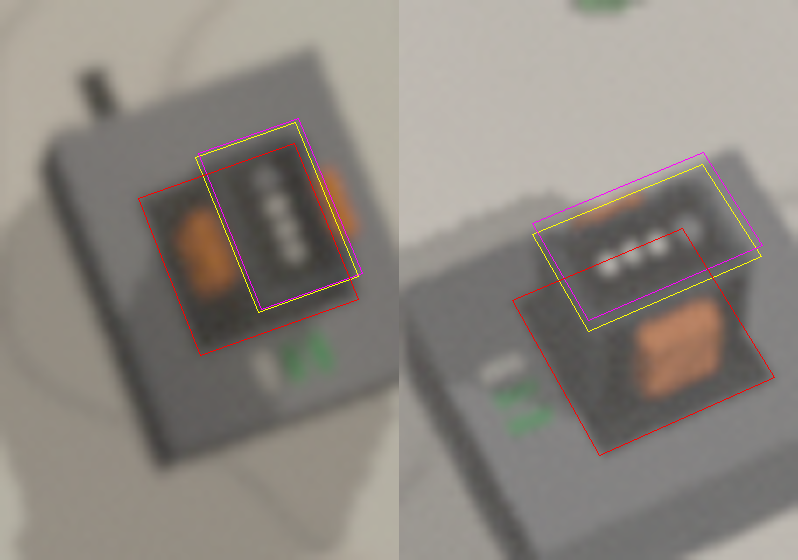

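The pack's top lies on or just below the outline for the latched height (z = 110 mm). An unlatched pack would ride up to the 116 mm outline. Both tabs stand out evenly, so I'm handing in.

```bash
python3 -c "
from cell import workorder;print(workorder.sign_off())"
```

```text
the job is handed in; nothing more can be done
None
```

The battery pack is out of the lamp and pushed down to the firm stop in the charger; in the last camera views it sits at the latched height with both tabs sprung out, and the job is handed in (no verdict was returned).

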